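Load the vial caddy onto the shaker

TASK

Stand the stray orange-capped sample vial in the empty compartment of the blue caddy, then carry the caddy level and set it down gently in the shaker's kerbed seat. With the caddy home and released, press the green start button. Keep every vial upright and leave the small beaker and the amber bottle alone.

Things in the scene. Friction and masses are not known exactly. Their poses are not given: they have to be found in the camera images.
- caddy: blue caddy, 170 x 170 mm; walls 30 mm high, 5 mm thick; floor 5 mm; cross walls make four 77 mm compartments. White flat hand bar (12 mm along caddy x, 170 mm along y, 20 mm deep, 138 to 158 mm above the underside) on end posts. 0.4 kg empty. Origin at the centre of its underside, z up. Starts on the bench left or right, yaw up to 0.35, three white-capped vials inside
- bar (a point): centre of the caddy's hand bar, 148 mm above its underside; the place to grip it (12 mm thick, closing along caddy x)
- empty (a point): middle of the floor of the caddy's empty compartment (caddy x -45 mm, y +42 mm, 5 mm above the underside)
- stray: sample vial, upright glass cylinder 30 mm in diameter and 90 mm tall with a paper label and an orange cap (top 22 mm); 60 g; origin at the centre of its underside, z up its axis. It starts standing on the bench in the middle strip between the caddy and the shaker
- white0: sample vial, upright glass cylinder 30 mm in diameter and 90 mm tall with a paper label and a white cap (top 22 mm); 60 g; origin at the centre of its underside, z up its axis. Starts in the caddy's +x +y compartment
- white1: sample vial, upright glass cylinder 30 mm in diameter and 90 mm tall with a paper label and a white cap (top 22 mm); 60 g; origin at the centre of its underside, z up its axis. Starts in the caddy's +x -y compartment
- white2: sample vial, upright glass cylinder 30 mm in diameter and 90 mm tall with a paper label and a white cap (top 22 mm); 60 g; origin at the centre of its underside, z up its axis. Starts in the caddy's -x -y compartment
- shaker: flat white shaker fixed to the bench, 340 mm (its x) x 220 mm (its y), deck 70 mm above the bench; origin at the centre of its underside. Its -x end, towards the robot, is a ledge with the button, the rest is the seat. On the other side of the bench from the caddy, yaw up to 0.2 rad
- seat (a point): centre of the shaker's seat at deck height (shaker x +60 mm, 70 mm above the bench): a black square 188 x 188 mm inside an aluminium kerb 8 mm thick and 12 mm high. The caddy fits with 9 mm to spare on each side
- start_top (a point): centre of the top of the green start button, 32 mm in diameter, on the shaker's control ledge (shaker x -125 mm); it is pressed straight down
- start (a joint): travel of the start button: 0 released, 0.006 m fully down (5 N); it springs back
- beaker: small clear beaker, 52 mm wide and 65 mm tall, mouth up; bystander in the middle strip; origin at its underside
- amber: small amber bottle, 42 mm wide and 70 mm tall; bystander in the middle strip; origin at its underside

How it is judged:
On the way, in this order (a step that is already met when the one before it is completed fails the run):
1. the stray orange-capped vial stands upright on the floor of the caddy's empty compartment, let go (x of stray in the frame of caddy between -0.082 and -0.008 m and y of stray in the frame of caddy between 0.008 and 0.082 m and z of stray in the frame of caddy below 0.015 m and angle between stray's own z axis and vertical below 0.12 rad and contact force between the fingers and stray below 0.1 N and linear speed of stray below 0.03 m/s), for 0.2 s.
2. the caddy, all four vials upright in it, rests on the seat inside the kerb (within 14 mm and 0.1 rad, either way round), let go and still (horizontal distance between caddy and seat below 0.014 m and z of caddy in the frame of seat between -0.005 and 0.005 m and angle between the x axis of caddy and the x axis of shaker, either way round below 0.1 rad and angle between caddy's own z axis and vertical below 0.05 rad and contact force between the fingers and caddy below 0.1 N and linear speed of each of caddy, stray, white0, white1, white2 below 0.03 m/s and horizontal distance between each of stray, white0, white1, white2 and caddy below 0.12 m and z of each of stray, white0, white1, white2 in the frame of caddy below 0.015 m and angle between each of stray, white0, white1, white2's own z axis and vertical below 0.12 rad), for 0.2 s.
3. the green start button is pressed down at least 4.5 mm (value of joint start above 0.0045 m), for 0.05 s.
At the end, for the whole second after the job is handed in: The caddy rests still on the seat inside the kerb (centre within 14 mm, square within 0.1 rad, either way round), released; all four vials stand upright (0.12 rad) and still on its floor, the orange-capped one in the once-empty compartment; the button was pressed and has sprung back (all of step 2 and x of stray in the frame of caddy between -0.082 and -0.008 m and y of stray in the frame of caddy between 0.008 and 0.082 m and value of joint start below 0.002 m); the robot touches nothing.
It fails at once if the caddy is tipped more than 0.2 rad (11 degrees) from level (angle between caddy's own z axis and vertical above 0.2 rad).
It fails at once if a vial topples or is tilted more than 0.6 rad (angle between any of stray, white0, white1, white2's own z axis and vertical above 0.6 rad).
It fails at once if the caddy is dropped or slammed onto the seat (moving faster than 0.25 m/s in the last 30 mm above it) (linear speed of caddy above 0.25 m/s and z of caddy in the frame of seat below 0.03 m and horizontal distance between caddy and seat below 0.05 m).
It fails at once if the start button is pressed before the caddy is in the shaker's seat (value of joint start above 0.003 m and (horizontal distance between caddy and seat above 0.02 m or z of caddy in the frame of seat above 0.008 m)).
It fails at once if the small beaker or the amber bottle is moved more than 30 mm or knocked over (distance of any of beaker, amber from where it was at the start of the episode above 0.03 m or angle between any of beaker, amber's own z axis and vertical above 0.5 rad).
It also fails if it takes over 64 s, if anything falls off the work surface, if the arm or the gripper's body presses on something with over 40 N, if the wrist force passes 120 N, or if a joint passes its speed limit or range.

ROBOT

A 7-joint arm with a two-finger parallel gripper is mounted at the origin on the work surface. World frame = base frame: x ahead of the robot, y to its left, z up, the work surface at z = 0. Lengths are in m, angles in rad, forces in N, time in s.
With the tool pointing down it reaches from about 0.4 to 0.85 m from the base axis. Payload 6.9 kg.
Tool frame: the origin (TCP) lies midway between the tips of the shut fingers; the grasp point (between the pads) lies 19 mm behind it (grip_point_offset is the distance from the TCP to the grasp point, in m); z points along the fingers, y is the line along which they close (so a half turn about z gives the same grasp; the last joint's range is limited). The gripper opens to 85 mm and grips with 20 to 120 N. Pads are 22 mm wide; open, the fingers measure 114 mm over their backs; the gripper's body (76 mm by 85 mm) begins 54 mm behind the grasp point. The pads swing forward as they close: fully open they stand 13 mm farther back than shut.
Start: joints at [-1.194, 0.507, -0.238, 1.5, 0.126, 1.149, -0.155], TCP at [0.167, 0.602, 0.198] pointing down, gripper open.
Joint ranges: [-3.08, 3.08], [-0.24, 2.05], [-1.43, 1.35], [0, 2.5], [-1.52, 4.66], [0.17, 1.96], [-2.89, 2.89]. Speed limits (rad/s): [2.39, 2.39, 3.14, 3.14, 3.14, 3.14, 3.14].

INTERFACE

Orientations are given as a unit quaternion [x, y, z, w].
In Python, from bench import * gives the robot as it stands.
- The arm moves only by the tool drive_tool, never from a script. Its argument "targets" is one flat list of numbers, 7 for each row, row after row: the shift along the tool's x, y, z in mm, then the turn, a rotation vector about the tool's x, y, z in degrees, then the finger opening in mm, from 0 to 85.4. In form: [tx, ty, tz, rx, ry, rz, hand, tx, ty, tz, rx, ry, rz, hand, ...]. A call has 1 to 10 rows; each row shifts and turns the commanded pose from where the row before left it, along the tool's axes as they then stand; what a row does not reach is not made up. A row lasts 1/10 s, in which the tool goes at most 50 mm and 8.59 degrees, less where a joint would pass 70% of its speed; a pose out of reach is approached as far as the arm can. A call with a gripper value outside its range is refused whole. The fingers move at their own pace and stop on an object; the grip force is fixed at half the most. Time passes only in rows, so rows that do not move let the fingers close. It gives the time, the measured TCP pose, the force, the opening and the grip force at its end, in the units of the state.
- get_obs(): the state, without advancing time (a new reading comes with each control period).
- camera(name): name is "side" or "top"; returns the picture (384x512x3 uint8, blue, green, red); there is no depth.
- calibration(name): a dict with "camera_matrix" (3x3 intrinsics, pixels), "R" (3x3) and "t" (3): a world point X has camera coordinates R X + t. Camera axes: x right, y down, z forward; pixel columns grow to the right and rows downward; lengths in m; the calibration is good to about 2 mm. A picture is of the moment at which its call begins. calibration takes no time and is no camera call.
- finish_job(): hands the job in; it is judged then, once.
Trained networks look in the newest picture that a camera, given by its name, has taken for a name from the list of things; names that differ only in an ending like _2 or _b are one class to them, and where a whole thing is asked for, a point or a joint stands for the part that bears it (a point fixed in the world has none). Each returns a list of dicts, best first, with "score" (0 to 1); they miss things now and then, are a little off and sometimes report something else, mostly with a low value. They report only what shows in the picture. A call takes as long as a camera call.
- search_frame(camera, name): "xy" ([column, row] in pixels, amid what is visible of it).
- regions_of(camera, name): "mask" (384x512 bool, what is visible of it) and "xy" ([column, row] in pixels, amid what is visible of it).
The state is a dict: "clock": time; "joint_positions": joint angles; "dq": joint speeds; "joint_torque": joint torques, N m; "eef_pos": TCP position; "eef_rot": TCP orientation; "contact_force": force on the tool from outside, world axes, zero at the start; "moment": the same for the moment, N m; "width": finger opening in m; "grip_force": force on a finger pad.
Only numpy, scipy, OpenCV 4.12 (cv2) and the standard library are available. Lean on these libraries where they do the work, as an engineer would, in place of code of your own. Each camera call takes 0.05 s, during which the arm holds its last target. There are 200 camera calls.

## Working session

There is one attempt and no reset: what is moved stays moved. The work goes in short steps, Python scripts to look and compute and a tool call to move; the robot and the scene stay as the last step left them, time stands still between calls to the robot, and variables do not carry over. Pictures are saved under pics/ and viewed, at most 10 in all, crops included, and the job is handed in when it is done.

Besides the shell and the picture viewer there is one more tool, called after "Call:" by a JSON object that holds its "api" and its "payload", one argument or row to a line. drive_tool: Moves the arm, as the interface text tells. Its arguments: {"type":"object","properties":{"targets":{"type":"array"}},"required":["targets"]}

```bash
mkdir -p pics; ls; cat > h.py <<'E'
from bench import *
import numpy as np, cv2
from scipy.spatial.transform import Rotation as Ro
def ray(c,px):
    k=calibration(c);K,R,t=[np.array(k[n],float) for n in("camera_matrix","R","t")]
    d=R.T@np.linalg.inv(K)@np.array([px[0],px[1],1.]);return -R.T@t.ravel(),d
def at(c,px,z):
    o,d=ray(c,px);return o+d*(z-o[2])/d[2]
def proj(c,X):
    k=calibration(c);K,R,t=[np.array(k[n],float) for n in("camera_matrix","R","t")]
    p=K@(R@np.asarray(X,float)+t.ravel());return p[:2]/p[2]
E
python3 - <<'E'
from h import *
np.set_printoptions(precision=3,suppress=True)
o=get_obs();print(o['clock'],o['eef_pos'],Ro.from_quat(o['eef_rot']).as_matrix(),o['width'])
t=camera("top");s=camera("side")
cv2.imwrite("pics/top.png",t);cv2.imwrite("pics/side.png",s)
for c in("top","side"):
    print(c,ray(c,(256,192)))
    for n in("caddy","bar","stray","shaker","seat","start_top","beaker","amber","white0","empty"):
        print(n,[(np.round(d["xy"]),round(d["score"],2)) for d in search_frame(c,n)[:4]])
E
```

```text
pics
0.0 [0.167 0.602 0.197] [[-0.964  0.267 -0.   ]
 [ 0.267  0.964 -0.002]
 [-0.    -0.002 -1.   ]] 0.08570988375777255
top (array([0.444, 0.005, 0.964]), array([ 0.116, -0.016, -0.993]))
caddy [(array([155., 188.]), 0.72), (array([248., 233.]), 0.44)]
bar [(array([154., 196.]), 0.72)]
stray []
shaker [(array([356., 213.]), 0.79)]
seat [(array([358., 210.]), 0.88)]
start_top [(array([372., 260.]), 0.63)]
beaker [(array([252., 233.]), 0.62)]
amber [(array([259., 184.]), 0.64)]
white0 [(array([128., 173.]), 0.76), (array([175., 196.]), 0.74), (array([162., 158.]), 0.6)]
empty [(array([155., 194.]), 0.67)]
side (array([0.42 , 0.521, 0.737]), array([ 0.169, -0.618, -0.768]))
caddy [(array([232., 300.]), 0.77), (array([253., 200.]), 0.63)]
bar [(array([333., 134.]), 0.69), (array([233., 301.]), 0.61)]
stray [(array([205., 196.]), 0.81), (array([254., 199.]), 0.17)]
shaker [(array([290., 142.]), 0.67)]
seat [(array([291., 142.]), 0.92)]
start_top [(array([336., 133.]), 0.61), (array([231., 302.]), 0.22)]
beaker [(array([300., 210.]), 0.58)]
amber [(array([254., 202.]), 0.71)]
white0 [(array([248., 266.]), 0.8), (array([210., 310.]), 0.74), (array([209., 273.]), 0.73)]
empty [(array([233., 301.]), 0.59), (array([336., 131.]), 0.43)]
```

```bash
python3 - <<'E'
import cv2
a=cv2.imread("pics/top.png");b=cv2.imread("pics/side.png")
cv2.imwrite("pics/t2.png",cv2.resize(a[80:330,80:450],None,fx=2.1,fy=2.1,interpolation=2))
cv2.imwrite("pics/s2.png",cv2.resize(b,(800,600),interpolation=2))
E
```

```text
(no output)
```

View pics/t2.png

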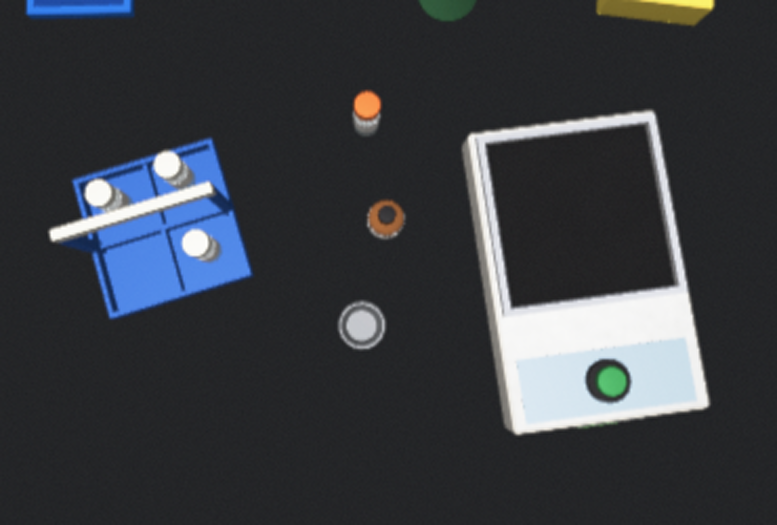

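View pics/s2.png

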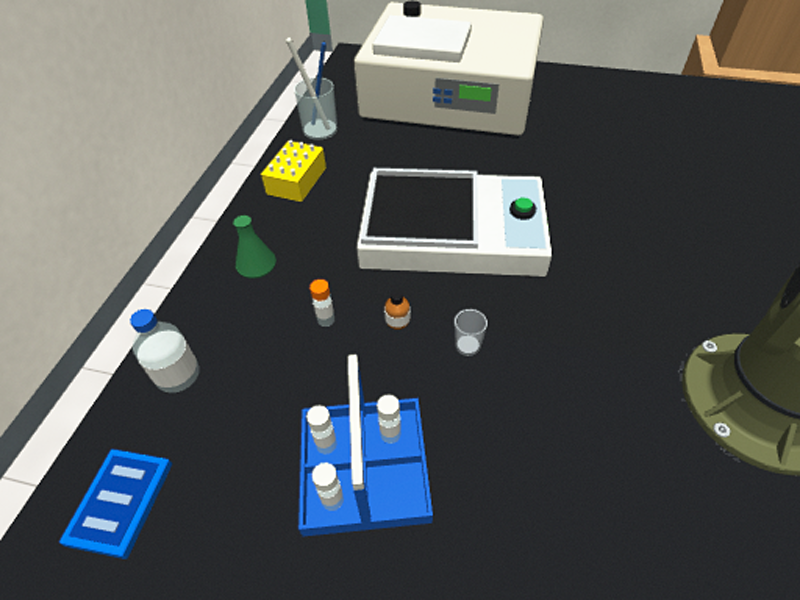

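The two views agree. In the top zoom the caddy is left with its empty compartment at about (140,275), the stray cap is at (367,105), amber at (386,218), beaker at (362,325), the seat centre around (583,215), and the button at (611,381).

```bash
cat > fit.py <<'E'
from h import *
from scipy.optimize import least_squares
np.set_printoptions(precision=4,suppress=True)
T=lambda x,y:(x/2.1+80-.25,y/2.1+80-.25); S=lambda x,y:(x*.64,y*.64)
def fit(obs,x0):
    def P(p,m): c,s=np.cos(p[2]),np.sin(p[2]); return [p[0]+c*m[0]-s*m[1],p[1]+s*m[0]+c*m[1],m[2]]
    f=lambda p:np.concatenate([proj(c,P(p,m))-px for c,px,m in obs])
    r=least_squares(f,x0,loss="soft_l1");print(r.x,np.round(r.fun,1).reshape(-1,2).tolist());return r.x
h=.085
cad=[("top",T(73,180),(h,h,.03)),("top",T(212,139),(h,-h,.03)),("top",T(251,275),(-h,-h,.03)),
("side",S(302,409),(h,-h,.03)),("side",S(417,399),(-h,-h,.03)),("side",S(432,517),(-h,h,.03)),("side",S(300,530),(h,h,.03)),
("top",T(49,233),(.006,h,.158)),("top",T(212,183),(.006,-h,.158)),("top",T(54,242),(-.006,h,.158)),("top",T(215,190),(-.006,-h,.158))]
sh=[("top",T(468,134),(.162,.102,.082)),("top",T(654,112),(.162,-.102,.082)),("top",T(708,408),(-.17,-.11,.07)),
("side",S(370,169),(.162,-.102,.082)),("side",S(478,171),(-.042,-.102,.082)),("side",S(476,243),(-.042,.102,.082)),("side",S(362,240),(.162,.102,.082)),("side",S(545,177),(-.17,-.11,.07)),("side",S(549,249),(-.17,.11,.07))]
E
python3 - <<'E'
from fit import *
c=fit(cad,[.5,.3,.2]);s=fit(sh,[.45,-.25,.1])
R=lambda p,m:p[:2]+np.array([[np.cos(p[2]),-np.sin(p[2])],[np.sin(p[2]),np.cos(p[2])]])@m
print("empty",R(c,[-.045,.042]),"seat",R(s,[.06,0]),"btn",R(s,[-.125,0]))
for z in(.07,.08,.085,.09):print(z,at("top",T(611,381),z),at("side",S(523,204),z))
print("stray",at("top",T(367,105),.09),at("side",S(320,286),.09), at("side",S(325,322),0))
print("amber",at("top",T(386,216),.07),"beaker",at("top",T(362,325),.03))
print("whites",[at("top",T(*q),.095) for q in((98,193),(168,167),(197,243))])
E
```

```text
[0.5566 0.2357 0.3322] [[-0.2, 0.2], [-0.6, -0.2], [0.0, -0.2], [0.4, -0.7], [0.9, -1.2], [1.0, -1.7], [-0.3, -1.0], [-0.3, -1.2], [-1.0, -0.9], [-1.3, -0.1], [-0.9, 1.1]]
[ 0.5215 -0.2494  0.1555] [[3.0, 0.3], [-0.9, 0.3], [-0.0, -0.4], [1.7, -1.0], [-1.1, 0.1], [0.6, 0.9], [-1.9, -0.5], [-2.4, -0.6], [1.8, 4.5]]
empty [0.5003 0.2607] seat [ 0.5807 -0.2401] btn [ 0.398  -0.2688]
0.07 [ 0.3958 -0.2784  0.07  ] [ 0.3972 -0.2925  0.07  ]
0.08 [ 0.3963 -0.2752  0.08  ] [ 0.3976 -0.2803  0.08  ]
0.085 [ 0.3966 -0.2736  0.085 ] [ 0.3977 -0.2742  0.085 ]
0.09 [ 0.3968 -0.272   0.09  ] [ 0.3979 -0.2681  0.09  ]
stray [ 0.6942 -0.0015  0.09  ] [0.6928 0.0007 0.09  ] [0.6953 0.0046 0.    ]
amber [ 0.5718 -0.0266  0.07  ] beaker [ 0.4493 -0.0033  0.03  ]
whites [array([0.5845, 0.2913, 0.095 ]), array([0.6158, 0.2162, 0.095 ]), array([0.5325, 0.1796, 0.095 ])]
```

```bash
python3 - <<'E'
import cv2,numpy as np
a=cv2.imread("pics/top.png")[125:295,295:425];b=cv2.imread("pics/side.png")[100:180,222:362]
a=cv2.resize(a,None,fx=3,fy=3,interpolation=2);b=cv2.resize(b,None,fx=2.9,fy=2.9,interpolation=2)
o=np.zeros((600,800,3),np.uint8);o[:510,:390]=a;o[:b.shape[0],392:392+b.shape[1]]=b[:,:408]
cv2.imwrite("pics/z.png",o)
E
```

```text
(no output)
```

View pics/z.png

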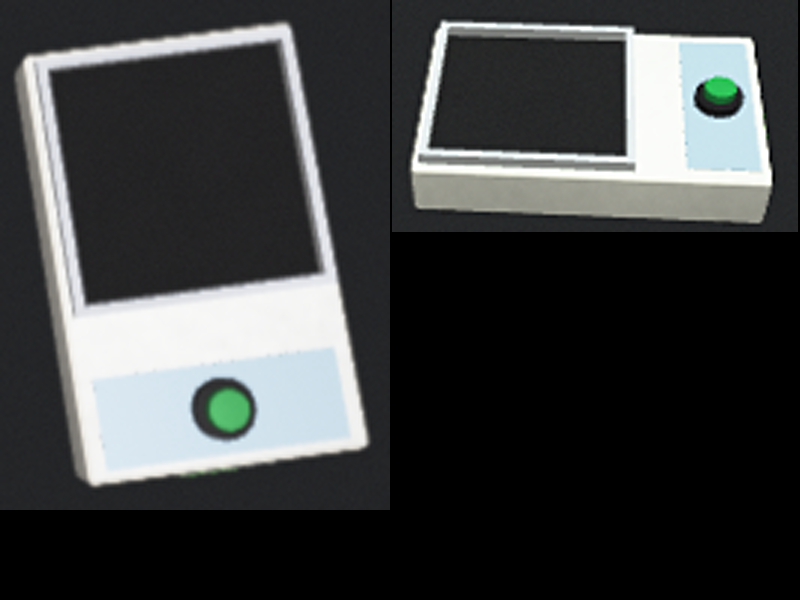

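The shaker outline is crisp: top-crop deck corners are at (94,485), (367,446), (28,57), and the black seat runs (50,70), (282,41), (324,271), (86,305).

```bash
cat >> fit.py <<'E'
A=lambda x,y:(x/3+295-.33,y/3+125-.33); B=lambda x,y:((x-392)/2.9+222-.33,y/2.9+100-.33)
sh=[("top",A(94,485),(-.17,.11,.07)),("top",A(367,446),(-.17,-.11,.07)),("top",A(28,57),(.17,.11,.07)),("top",A(86,305),(-.034,.094,.082)),("top",A(283,40),(.154,-.094,.07)),
("side",B(753,38),(-.17,-.11,.07)),("side",B(771,184),(-.17,.11,.07)),("side",B(413,168),(.17,.11,.07)),("side",B(440,22),(.162,-.102,.082)),("side",B(634,28),(-.042,-.102,.082))]
E
python3 - <<'E'
from fit import *
s=fit(sh,[.5,-.25,.15])
fit([o for o in sh if o[0]=="top"],[.5,-.25,.15]);fit([o for o in sh if o[0]=="side"],[.5,-.25,.15])
fit([o for o in cad if o[0]=="top"],[.5,.25,.15]);fit([o for o in cad if o[0]=="side"],[.5,.25,.15])
R=lambda p,m:p[:2]+np.array([[np.cos(p[2]),-np.sin(p[2])],[np.sin(p[2]),np.cos(p[2])]])@m
print("seat",R(s,[.06,0]),"btn",R(s,[-.125,0]))
E
```

```text
[ 0.5212 -0.254   0.1575] [[-1.4, 0.0], [2.0, 0.3], [-1.2, -1.2], [0.1, -0.2], [-1.5, 0.4], [0.3, -1.1], [1.0, -0.5], [-1.5, -0.5], [0.7, -0.9], [-0.1, -0.7]]
[ 0.5211 -0.2556  0.1561] [[-0.8, 0.0], [2.6, 0.5], [-0.4, -1.2], [0.8, -0.2], [-0.7, 0.5]]
[ 0.5214 -0.251   0.1581] [[0.2, -0.5], [0.9, 0.2], [-1.8, 0.3], [0.3, -0.3], [-0.3, -0.1]]
[0.5561 0.2342 0.3335] [[0.3, 0.5], [-0.0, -0.0], [0.7, -0.0], [0.4, -0.9], [-0.3, -0.7], [-0.6, 0.2], [-0.2, 1.2]]
[0.5571 0.2384 0.3295] [[-0.1, 0.2], [0.6, -0.2], [0.4, -0.3], [-1.1, 0.2]]
seat [ 0.5805 -0.2446] btn [ 0.3978 -0.2736]
```

```bash
cat > d.py <<'E'
# usage: d.py x y z yawdeg(of tool y): shift in current tool axes mm, rz deg
from h import *
import sys
x,y,z,a=map(float,sys.argv[1:5]);o=get_obs();R=Ro.from_quat(o["eef_rot"]).as_matrix()
ya=np.degrees(np.arctan2(R[1,1],R[0,1]));yy=(a-ya+180)%360-180
a=np.radians(a);Y=np.array([np.cos(a),np.sin(a),0]);Z=np.array([0,0,-1.]);G=np.stack([np.cross(Y,Z),Y,Z],1)
w=np.array([x,y,z])-o["eef_pos"]
print("t",round(o["clock"],2),"pos",np.round(o["eef_pos"],4),"yaw",round(ya,1),"q",np.round(o["joint_positions"],2))
print("cur-frame",np.round(R.T@w*1000,1),"rotvec",np.round(np.degrees(Ro.from_matrix(R.T@G).as_rotvec()),1),"goal-frame",np.round(G.T@w*1000,1),"w",o["width"],"F",np.round(o["contact_force"],1))
E
python3 d.py .6935 0 .2 109.1
```

```text
t 1.1 pos [0.1672 0.6022 0.1982] yaw 74.5 q [-1.19  0.51 -0.24  1.5   0.13  1.15 -0.15]
cur-frame [-668.2 -439.5   -1.8] rotvec [ -0.   -0.  -34.6] goal-frame [-300.3 -741.3   -1.8] w 0.08560135061628818 F [-0.9 -0.8  0.1]
```

Call:
{"api": "drive_tool", "payload": {
  "targets": [0,0,-12,0,0,-8.5,70,0,0,-12,0,0,-8.5,70,0,0,-12,0,0,-8.5,70,0,0,-12,0,0,-8.5,70,-15,-37,0,0,0,0,70,-15,-37,0,0,0,0,70,-15,-37,0,0,0,0,70,-15,-37,0,0,0,0,70,-15,-37,0,0,0,0,70,-15,-37,0,0,0,0,70]
}}

```text
clock: 2.1
eef_pos: [0.3238, 0.4188, 0.2463]
eef_rot: [-0.161, 0.987, 0.0, 0.0]
contact_force: [0.3, 0.2, -0.6]
width: 0.0697
grip_force: 0.0
```

Call:
{"api": "drive_tool", "payload": {
  "targets": [-15,-37,0,0,0,0,70,-15,-37,0,0,0,0,70,-15,-37,0,0,0,0,70,-15,-37,0,0,0,0,70,-15,-37,0,0,0,0,70,-15,-37,0,0,0,0,70,-15,-37,0,0,0,0,70,-15,-37,0,0,0,0,70,-15,-37,0,0,0,0,70,-15,-37,0,0,0,0,70]
}}

```text
clock: 3.1
eef_pos: [0.5834, 0.1154, 0.2463]
eef_rot: [-0.161, 0.987, -0.0, 0.0]
contact_force: [-1.1, 0.5, 0.2]
width: 0.07
grip_force: 0.0
```

```bash
python3 d.py .6935 0 .13 109.1
```

```text
t 3.1 pos [0.5834 0.1154 0.2463] yaw 108.5 q [-0.09  0.43 -0.23  1.5   0.1   1.22  1.56]
cur-frame [ -67.8 -144.4  116.4] rotvec [-0.   0.  -0.6] goal-frame [ -66.2 -145.1  116.3] w 0.06997293841158089 F [-1.1  0.5  0.2]
```

Call:
{"api": "drive_tool", "payload": {
  "targets": [-17,-36,0,0,0,-0.6,70,-17,-36,0,0,0,0,70,-17,-36,0,0,0,0,70,-16,-37,0,0,0,0,70,0,0,40,0,0,0,70,0,0,40,0,0,0,70,0,0,30,0,0,0,70,0,0,0,0,0,0,70]
}}

```text
clock: 3.9
eef_pos: [0.6899, 0.0011, 0.1312]
eef_rot: [-0.166, 0.986, 0.001, -0.004]
contact_force: [0.5, -0.1, -0.2]
width: 0.0698
grip_force: 0.0
```

```bash
python3 d.py .6936 -.0003 .056 109.1; python3 - <<'E'
from h import *
s=camera("side");cv2.imwrite("pics/g.png",cv2.resize(s[120:280,130:330],None,fx=3,fy=3))
E
```

```text
t 3.9 pos [0.6899 0.0011 0.1312] yaw 109.1 q [ 0.07  0.66 -0.2   1.39  0.13  1.11  1.76]
cur-frame [-3.7 -2.8 75.2] rotvec [ 0.2 -0.5 -0. ] goal-frame [-3.1 -2.6 75.2] w 0.06983520531674138 F [ 0.5 -0.1 -0.2]
```

View pics/g.png

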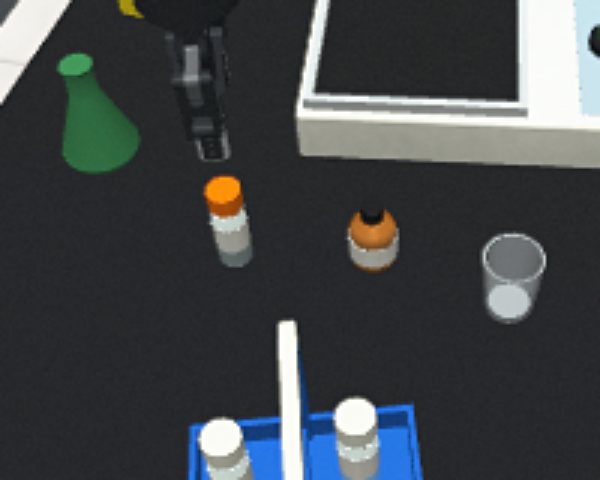

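The fingers sit straight above the stray vial (cap at (224,192)), fingertips at (213,155) with the vial in line. Descend and grip.

Call:
{"api": "drive_tool", "payload": {
  "targets": [-2,-1,25,0,0,0,70,-1,-1,25,0,0,0,70,0,0,15,0,0,0,70,0,0,10,0,0,0,70,0,0,0,0,0,0,25,0,0,0,0,0,0,20,0,0,0,0,0,0,20,0,0,0,0,0,0,20,0,0,0,0,0,0,20]
}}

```text
clock: 4.85
eef_pos: [0.6968, 0.0005, 0.0619]
eef_rot: [-0.166, 0.986, -0.0, 0.0]
contact_force: [0.2, 0.6, -0.1]
width: 0.0202
grip_force: 0.0
```

```bash
python3 d.py .4967 .2565 .256 109.1
```

```text
t 4.85 pos [6.968e-01 5.000e-04 6.190e-02] yaw 109.1 q [ 0.07  0.73 -0.19  1.46  0.15  0.96  1.74]
cur-frame [ 105.2  307.3 -194.3] rotvec [-0.   0.1 -0. ] goal-frame [ 105.3  307.4 -194.1] w 0.020237051366496273 F [ 0.2  0.6 -0.1]
```

```bash
python3 - <<'E'
from h import *
s=camera("side");t=camera("top")
a=cv2.resize(s[140:270,150:280],None,fx=3,fy=3);b=cv2.resize(t[80:210,190:320],None,fx=3,fy=3)
cv2.imwrite("pics/g2.png",np.hstack([a,b]))
for c in("side","top"):print([(d["xy"],d["score"]) for d in search_frame(c,"stray")])
k=get_obs();print(proj("side",k["eef_pos"]),proj("top",k["eef_pos"]))
E
```

```text
[([208.4, 196.1], 0.8)]
[]
[205.02395945 190.13590286] [253.53363808 132.10475698]
```

View pics/g2.png

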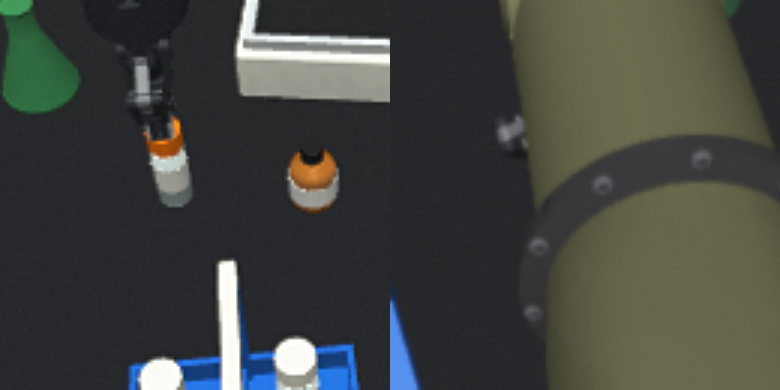

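```bash
python3 - <<'E'
from h import *
for z in(.131,.141):
  for y in (-.035,.001,.036):print(z,y,proj("side",[.69-.33*y,y,z]))
for q in((.694,0,.09),(.694,0,0),(.694,.015,0)):print(q,proj("side",q),proj("top",q))
s=camera("side");
cv2.imwrite("pics/g3.png",cv2.resize(s[155:215,165:245],None,fx=8,fy=8,interpolation=2))
r=regions_of("side","stray")
m=r[0]["mask"];y,x=np.where(m);print(x.min(),x.max(),y.min(),y.max(),r[0]["score"])
E
```

```text
0.131 -0.035 [203.99128654 160.86018168]
0.131 0.001 [203.7114822  172.05194036]
0.131 0.036 [203.42328949 183.57922179]
0.141 -0.035 [203.43176882 157.96174655]
0.141 0.001 [203.13283922 169.17184515]
0.141 0.036 [202.82478278 180.72420786]
(0.694, 0, 0.09) [204.46041614 182.74463436] [253.85561042 129.81123825]
(0.694, 0, 0) [209.00332929 204.84212269] [253.37845874 139.44121486]
(0.694, 0.015, 0) [207.18852435 209.19699474] [247.59597624 139.27385894]
199 213 181 208 0.52
```

View pics/g3.png

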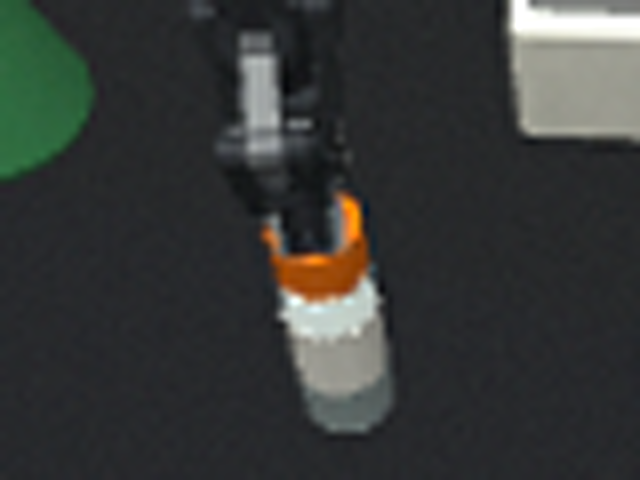

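Call:
{"api": "drive_tool", "payload": {
  "targets": [0,0,0,0,0,0,10,0,0,0,0,0,0,0,0,0,0,0,0,0,0,0,0,0,0,0,0,0]
}}

```text
clock: 5.55
eef_pos: [0.6964, 0.0005, 0.0612]
eef_rot: [-0.166, 0.986, 0.0, -0.0]
contact_force: [-0.6, 0.6, 0.1]
width: 0.0003
grip_force: 0.0
```

```bash
python3 - <<'E'
from h import *
s=camera("side");
cv2.imwrite("pics/g4.png",cv2.resize(s[145:215,165:255],None,fx=8,fy=8,interpolation=2))
E
```

```text
(no output)
```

View pics/g4.png

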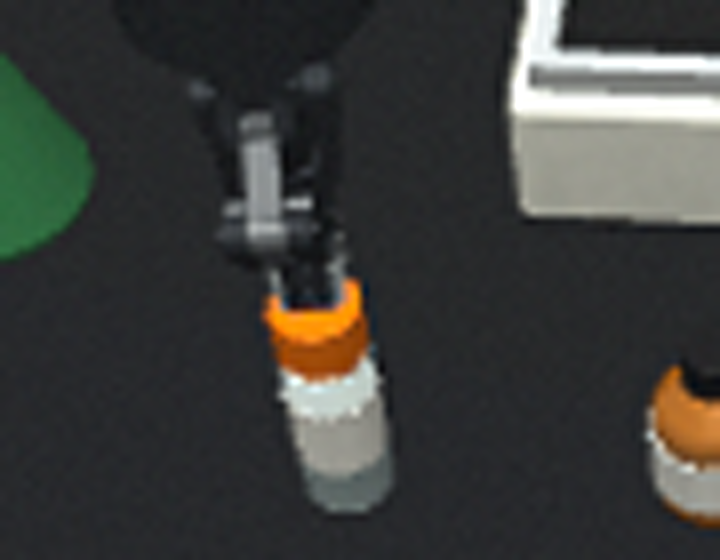

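The shut fingertips appear on top of the cap (tip at (310,305)), about 7 px above where the reported TCP projects; that is consistent with the tips being some 30 mm higher than reported. I'll rise, open and go down deeper, watching the force.

Call:
{"api": "drive_tool", "payload": {
  "targets": [0,0,-20,0,0,0,0,0,0,-20,0,0,0,70,0,0,0,0,0,0,70,0,0,0,0,0,0,70,0,0,0,0,0,0,70]
}}

```text
clock: 6.1
eef_pos: [0.6957, 0.0004, 0.1002]
eef_rot: [-0.166, 0.986, 0.0, -0.001]
contact_force: [0.3, -0.1, 0.5]
width: 0.058
grip_force: 0.0
```

```bash
python3 d.py .694 -.0003 .06 109.1; python3 - <<'E'
from h import *
s=camera("side")
cv2.imwrite("pics/g5.png",cv2.resize(s[120:215,155:275],None,fx=6,fy=6,interpolation=2))
p=get_obs()["eef_pos"]
for l in(-.035,0,.035):print(proj("side",p+[-.327*l,.945*l,.01]))
E
```

```text
t 6.1 pos [6.957e-01 4.000e-04 1.002e-01] yaw 109.1 q [ 0.07  0.7  -0.19  1.42  0.14  1.04  1.75]
cur-frame [ 1.8 -0.1 40.2] rotvec [ 0.  -0.1 -0. ] goal-frame [ 1.9 -0.1 40.2] w 0.058001350687836066 F [ 0.3 -0.1  0.5]
[202.71327881 167.08476036]
[202.63290087 177.35464793]
[202.54815741 188.18231766]
```

View pics/g5.png

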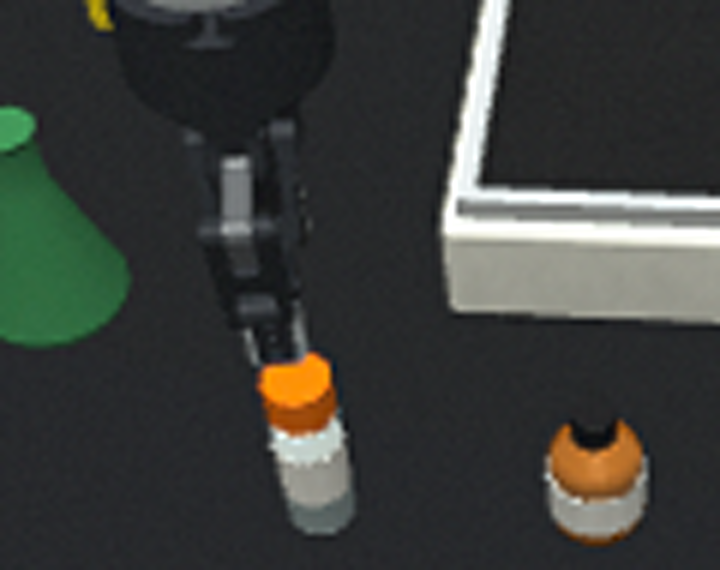

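Call:
{"api": "drive_tool", "payload": {
  "targets": [2,0,15,0,0,0,70,0,0,15,0,0,0,70,0,0,15,0,0,0,70,0,0,15,0,0,0,70,0,0,13,0,0,0,70,0,0,0,0,0,0,30,0,0,0,0,0,0,20,0,0,0,0,0,0,20,0,0,0,0,0,0,15,0,0,0,0,0,0,15]
}}

```text
clock: 7.15
eef_pos: [0.695, -0.0002, 0.029]
eef_rot: [-0.166, 0.986, -0.0, 0.001]
contact_force: [0.1, -0.4, 1.5]
width: 0.0287
grip_force: 59.3
```

Call:
{"api": "drive_tool", "payload": {
  "targets": [0,0,-20,0,0,0,15,0,0,-40,0,0,0,15,0,0,-40,0,0,0,15,0,0,-40,0,0,0,15,0,0,-30,0,0,0,15,0,0,-15,0,0,0,15,5,15,0,0,0,0,15,11,31,0,0,0,0,15,13,36,0,0,0,0,15,13,36,0,0,0,0,15]
}}

```text
clock: 8.15
eef_pos: [0.6153, 0.0984, 0.2134]
eef_rot: [-0.165, 0.986, 0.0, 0.0]
contact_force: [0.0, 1.0, -0.2]
width: 0.0285
grip_force: 59.2
```

Call:
{"api": "drive_tool", "payload": {
  "targets": [13,36,0,0,0,0,15,13,36,0,0,0,0,15,13,36,0,0,0,0,15,13,36,0,0,0,0,15,11,31,0,0,0,0,15,5,16,0,0,0,0,15,0,0,0,0,0,0,15,0,0,0,0,0,0,15]
}}

```text
clock: 8.95
eef_pos: [0.4899, 0.2554, 0.2135]
eef_rot: [-0.166, 0.986, -0.0, 0.0]
contact_force: [0.2, -1.3, 0.3]
width: 0.0287
grip_force: 59.2
```

```bash
python3 d.py .4877 .2557 .035 109.1;python3 - <<'E'
from h import *
s=camera("side");t=camera("top")
for c in("side","top"):
  r=regions_of(c,"stray")
  for d in r[:2]:
    y,x=np.where(d["mask"]);print(c,d["score"],d["xy"],x.min(),x.max(),y.min(),y.max())
p=get_obs()["eef_pos"];
for z in(-.0,.09):print(z,proj("side",[p[0],p[1],z+p[2]-.029]),proj("top",[p[0],p[1],z+p[2]-.029]))
cv2.imwrite("pics/h.png",np.hstack([cv2.resize(s[120:370,130:330],None,fx=2,fy=2),cv2.resize(t[100:350,80:280],None,fx=2,fy=2)]))
E
```

```text
t 8.95 pos [0.4899 0.2554 0.2135] yaw 109.1 q [-0.35  0.38 -0.26  1.67  0.11  1.1   1.27]
cur-frame [  2.1   1.1 178.5] rotvec [-0.  0.  0.] goal-frame [  2.    1.  178.5] w 0.028664098081264355 F [ 0.2 -1.3  0.3]
side 0.52 [256.1, 272.8] 250 267 251 281
top 0.72 [259.8, 182.6] 255 272 175 193
top 0.64 [124.8, 211.6] 117 133 209 216
-0.0 [259.90131852 274.07930599] [127.23414215 210.24330121]
0.09 [259.11014624 247.13549828] [111.53353396 206.84971993]
```

View pics/h.png

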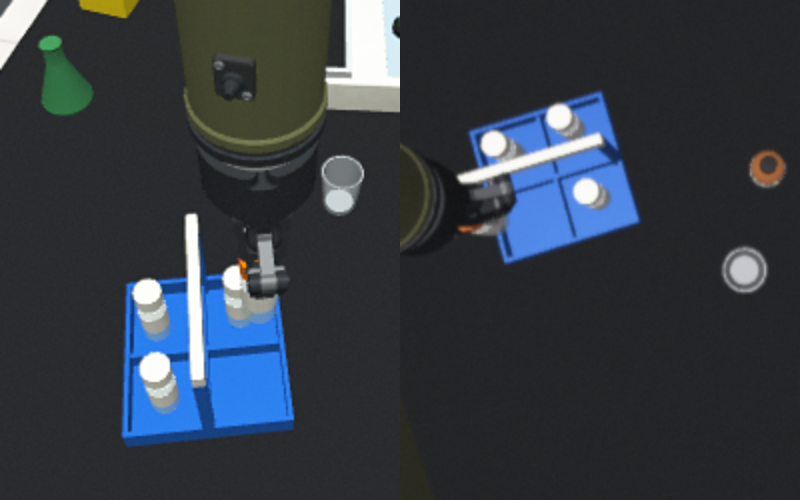

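The stray hangs upright from the fingers, bottom at about (262,318) in the left crop, where it should be. Lowering into the compartment next.

Call:
{"api": "drive_tool", "payload": {
  "targets": [2,1,25,0,0,0,15,0,0,30,0,0,0,15,0,0,30,0,0,0,15,0,0,30,0,0,0,15,0,0,25,0,0,0,15,0,0,15,0,0,0,15,0,0,10,0,0,0,15,0,0,6,0,0,0,15,0,0,4,0,0,0,15,0,0,0,0,0,0,15]
}}

```text
clock: 10.15
eef_pos: [0.4876, 0.2561, 0.0382]
eef_rot: [-0.166, 0.986, 0.0, 0.0]
contact_force: [-0.3, 0.3, -0.6]
width: 0.0286
grip_force: 59.2
```

Call:
{"api": "drive_tool", "payload": {
  "targets": [0,0,2,0,0,0,15,0,0,1,0,0,0,15,0,0,0,0,0,0,15]
}}

```text
clock: 10.45
eef_pos: [0.4875, 0.2563, 0.0354]
eef_rot: [-0.166, 0.986, 0.0, 0.0]
contact_force: [0.2, 0.0, 0.5]
width: 0.0283
grip_force: 59.2
```

Call:
{"api": "drive_tool", "payload": {
  "targets": [0,0,0,0,0,0,35,0,0,0,0,0,0,52,0,0,0,0,0,0,52,0,0,0,0,0,0,52,0,0,-15,0,0,0,52,0,0,-30,0,0,0,52,0,0,-40,0,0,0,52,0,0,-40,0,0,0,52,0,0,-40,0,0,0,52,0,0,-35,0,0,0,52]
}}

```text
clock: 11.45
eef_pos: [0.4873, 0.2562, 0.2375]
eef_rot: [-0.166, 0.986, 0.0, 0.001]
contact_force: [0.5, -0.2, -0.1]
width: 0.0523
grip_force: 0.0
```

```bash
python3 d.py .5562 .235 .235 19.1
```

```text
t 11.45 pos [0.4873 0.2562 0.2375] yaw 109.1 q [-0.34  0.36 -0.27  1.63  0.1   1.16  1.27]
cur-frame [-58.2 -42.6   2.5] rotvec [ 0.1  0.  90. ] goal-frame [-42.6  58.2   2.5] w 0.05232563483688598 F [ 0.5 -0.2 -0.1]
```

Call:
{"api": "drive_tool", "payload": {
  "targets": [-29,-21,0,0,0,0,70,-29,-22,0,0,0,0,70,0,0,0,0,0,8.2,70,0,0,0,0,0,8.2,70,0,0,0,0,0,8.2,70,0,0,0,0,0,8.2,70,0,0,0,0,0,8.2,70,0,0,0,0,0,8.2,70,0,0,0,0,0,8.2,70,0,0,0,0,0,8.2,70]
}}

```text
clock: 12.45
eef_pos: [0.556, 0.2345, 0.2351]
eef_rot: [0.398, 0.918, -0.0, -0.0]
contact_force: [0.6, -0.5, -0.3]
width: 0.0699
grip_force: 0.0
```

Call:
{"api": "drive_tool", "payload": {
  "targets": [0,0,0,0,0,8.2,60,0,0,0,0,0,8.2,60,0,0,0,0,0,8.2,50,0,0,0,0,0,0,50,0,0,0,0,0,0,50]
}}

```text
clock: 12.95
eef_pos: [0.556, 0.2347, 0.2351]
eef_rot: [0.58, 0.815, -0.0, -0.0]
contact_force: [0.5, -0.8, -0.0]
width: 0.0501
grip_force: 0.0
```

```bash
python3 d.py .5562 .235 .118 19.1;python3 - <<'E'
from h import *
s=camera("side");t=camera("top")
for c in("side","top"):
 for n in("stray","white0","caddy"):
  for d in regions_of(c,n)[:4]:
    y,x=np.where(d["mask"]);print(c,n,round(d["score"],2),np.round(d["xy"]),x.min(),x.max(),y.min(),y.max())
for z in(.005,.095):print(proj("side",[.4877,.2557,z]),proj("top",[.4877,.2557,z]))
cv2.imwrite("pics/i.png",np.hstack([cv2.resize(s[120:370,130:330],None,fx=2,fy=2),cv2.resize(t[100:350,80:280],None,fx=2,fy=2)]))
E
```

```text
t 12.95 pos [0.556  0.2347 0.2351] yaw 19.1 q [-0.53  0.45  0.14  1.5  -0.06  1.2  -0.05]
cur-frame [  0.3   0.3 117.1] rotvec [-0.  0.  0.] goal-frame [  0.2   0.3 117.1] w 0.05005030634635671 F [ 0.5 -0.8 -0. ]
side stray 0.68 [261. 304.] 254 269 289 319
side stray 0.44 [246. 195.] 246 250 193 201
side white0 0.88 [211. 309.] 200 219 296 326
side white0 0.75 [248. 268.] 243 257 254 283
side white0 0.73 [208. 272.] 197 215 260 289
side caddy 0.67 [230. 299.] 191 276 227 342
top stray 0.69 [144. 212.] 134 154 209 222
top white0 0.74 [162. 160.] 154 172 153 170
top white0 0.66 [173. 197.] 166 185 189 205
top white0 0.55 [129. 170.] 123 142 166 180
top white0 0.23 [159. 193.] 104 200 146 231
top caddy 0.78 [161. 186.] 104 200 147 231
[262.15439217 313.51406986] [149.25550725 216.17547785]
[261.75665241 296.12215174] [139.03156455 214.08633359]
```

Call:
{"api": "drive_tool", "payload": {
  "targets": [0,0,25,0,0,0,40,0,0,30,0,0,0,40,0,0,30,0,0,0,40,0,0,20,0,0,0,40,0,0,15,0,0,0,40,0,0,10,0,0,0,40,0,0,5,0,0,0,40,0,0,0,0,0,0,40]
}}

```text
clock: 14.15
eef_pos: [0.5561, 0.2345, 0.0999]
eef_rot: [0.582, 0.814, -0.0, -0.0]
contact_force: [0.4, 0.9, 0.6]
width: 0.0403
grip_force: 0.0
```

Call:
{"api": "drive_tool", "payload": {
  "targets": [0,0,0,0,0,0,25,0,0,0,0,0,0,15,0,0,0,0,0,0,5,0,0,0,0,0,0,0,0,0,0,0,0,0,0,0,0,0,0,0,0,0]
}}

```text
clock: 14.75
eef_pos: [0.5575, 0.2349, 0.1011]
eef_rot: [0.582, 0.814, 0.001, 0.001]
contact_force: [5.1, 1.5, 4.8]
width: 0.0107
grip_force: 61.0
```

Call:
{"api": "drive_tool", "payload": {
  "targets": [0,0,-3,0,0,0,0,0,0,-5,0,0,0,0,0,0,-8,0,0,0,0,0,0,-12,0,0,0,0,0,0,-12,0,0,0,0,0,0,0,0,0,0,0,0,0,0,0,0,0,0]
}}

```text
clock: 15.45
eef_pos: [0.5564, 0.2346, 0.1407]
eef_rot: [0.582, 0.814, 0.0, 0.0]
contact_force: [-0.1, 0.3, -6.1]
width: 0.0108
grip_force: 59.5
```

```bash
python3 d.py .5805 -.2446 .27 19.1;python3 - <<'E'
from h import *
s=camera("side");t=camera("top")
p=np.array(get_obs()["eef_pos"]);c,sn=np.cos(.333),np.sin(.333)
def draw(im,cam,zz):
  pts=[]
  for m in((.085,.085),(.085,-.085),(-.085,-.085),(-.085,.085)):
    q=proj(cam,[p[0]+c*m[0]-sn*m[1],p[1]+sn*m[0]+c*m[1],zz+.03]);pts.append(q)
  cv2.polylines(im,[np.int32(np.round(np.array(pts)*8))],True,(0,0,255),1,shift=3)
for im,cam in((s,"side"),(t,"top")):draw(im,cam,p[2]-.101)
cv2.imwrite("pics/j.png",np.hstack([cv2.resize(s[150:400,130:330],None,fx=2,fy=2),cv2.resize(t[100:350,80:280],None,fx=2,fy=2)]))
E
```

```text
t 15.45 pos [0.5564 0.2346 0.1407] yaw 18.9 q [-0.52  0.52  0.13  1.65 -0.08  0.98 -0.04]
cur-frame [-461.2 -132.2 -129.4] rotvec [ 0.1 -0.  -0.2] goal-frame [-460.7 -134.  -129.3] w 0.010757900237319285 F [-0.1  0.3 -6.1]Traceback (most recent call last):
  File "<stdin>", line 10, in <module>
    return _nx.concatenate(arrs, 1, dtype=dtype, casting=casting)
           ~~~~~~~~~~~~~~~^^^^^^^^^^^^^^^^^^^^^^^^^^^^^^^^^^^^^^^
ValueError: all the input array dimensions except for the concatenation axis must match exactly, but along dimension 0, the array at index 0 has size 468 and the array at index 1 has size 500
```

Call:
{"api": "drive_tool", "payload": {
  "targets": [0,0,-8,0,0,0,0,0,0,-16,0,0,0,0,0,0,-24,0,0,0,0,0,0,-28,0,0,0,0,0,0,-26,0,0,0,0,0,0,-18,0,0,0,0,0,0,-10,0,0,0,0,-8,-2,0,0,0,0,0,-15,-4,0,0,0,0,0,-23,-7,0,0,0,0,0]
}}

```text
clock: 16.55
eef_pos: [0.5579, 0.1862, 0.2685]
eef_rot: [0.581, 0.814, -0.001, -0.001]
contact_force: [0.4, -0.8, -5.6]
width: 0.0107
grip_force: 59.5
```

Call:
{"api": "drive_tool", "payload": {
  "targets": [-31,-9,0,0,0,0,0,-35,-10,0,0,0,0,0,-35,-10,0,0,0,0,0,-35,-10,0,0,0,0,0,-35,-10,0,0,0,0,0,-35,-10,0,0,0,0,0,-35,-10,0,0,0,0,0,-35,-10,0,0,0,0,0,-35,-10,0,0,0,0,0,-31,-9,0,0,0,0,0]
}}

```text
clock: 17.55
eef_pos: [0.5748, -0.1723, 0.2687]
eef_rot: [0.583, 0.813, -0.001, -0.001]
contact_force: [2.3, 0.0, -6.2]
width: 0.0111
grip_force: 59.5
```

Call:
{"api": "drive_tool", "payload": {
  "targets": [-27,-8,0,0,0,0,0,-22,-7,0,0,0,0,0,-16,-4,0,0,0,0,0,-9,-2,0,0,0,0,0,0,0,0,0,0,2,0,0,0,0,0,0,3,0,0,0,0,0,0,3,0,0,0,0,0,0,1.7,0,0,0,0,0,0,0,0]
}}

```text
clock: 18.45
eef_pos: [0.5808, -0.2447, 0.2699]
eef_rot: [0.648, 0.762, 0.0, -0.0]
contact_force: [-0.4, 0.7, -5.0]
width: 0.0108
grip_force: 59.5
```

```bash
python3 d.py .5805 -.2446 .17 9.0;python3 - <<'E'
from h import *
s=camera("side");t=camera("top")
cv2.imwrite("pics/s3.png",s);cv2.imwrite("pics/t3.png",t)
for im,c in((s,"side"),(t,"top")):
  m=cv2.inRange(cv2.cvtColor(im,cv2.COLOR_BGR2HSV),(100,120,60),(125,255,255))
  n,l,st,ce=cv2.connectedComponentsWithStats(m);print(c,[(st[i].tolist(),np.round(ce[i])) for i in range(1,n) if st[i][4]>60])
cv2.imwrite("pics/k.png",np.hstack([cv2.resize(s[40:190,200:360],None,fx=2.5,fy=2.5,interpolation=2),cv2.resize(t[120:270,280:440],None,fx=2.5,fy=2.5,interpolation=2)]))
E
```

```text
t 18.45 pos [ 0.5808 -0.2447  0.2699] yaw 9.2 q [ 0.19  0.48  0.29  1.36 -0.14  1.32  0.64]
cur-frame [ 0.  -0.3 99.9] rotvec [-0.  -0.   0.2] goal-frame [ 0.1 -0.3 99.9] w 0.01081558826866224 F [-0.4  0.7 -5. ]
side [([202, 27, 7, 35, 75], array([205.,  44.])), ([235, 60, 69, 66, 2342], array([269., 104.])), ([83, 198, 18, 15, 194], array([ 92., 205.])), ([37, 287, 73, 71, 2608], array([ 75., 323.]))]
top [([181, 30, 15, 15, 181], array([188.,  37.])), ([92, 52, 53, 37, 1599], array([118.,  71.])), ([324, 129, 99, 93, 4496], array([364., 179.]))]
```

View pics/k.png

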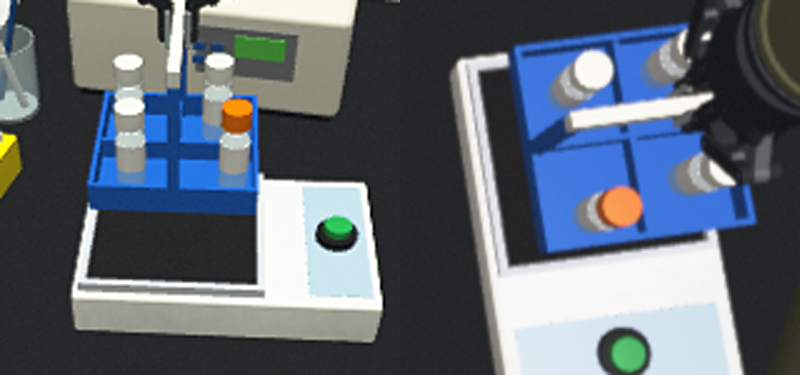

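All four vials stand in the lifted caddy. In the left crop its lower front corners are at (89,207) and (256,213); in the right crop its corners are at (115,48), (144,252). It hangs square over the seat.

```bash
python3 - <<'E'
from fit import *
T=lambda x,y:(x/2.5+280-.3,y/2.5+120-.3); S=lambda x,y:(x/2.5+200-.3,y/2.5+40-.3)
h=.085
ob=[("side",S(89,207),(h,h,0)),("side",S(256,213),(-h,h,0)),("side",S(90,184),(h,h,.03)),("side",S(259,189),(-h,h,.03)),("side",S(257,97),(-h,-h,.03)),("side",S(106,93),(h,-h,.03)),("top",T(145,252),(-h,h,0)),("top",T(355,219),(-h,-h,.03)),("top",T(169,131),(-.006,h,.158)),("top",T(167,114),(.006,h,.158))]
def P(p,m): c,s=np.cos(p[2]),np.sin(p[2]); return [p[0]+c*m[0]-s*m[1],p[1]+s*m[0]+c*m[1],p[3]+m[2]]
for sel in("sidetop","side","top"):
  f=lambda p:np.concatenate([proj(c,P(p,m))-px for c,px,m in ob if c in sel])
  r=least_squares(f,[.58,-.24,.15,.17],loss="soft_l1");print(sel,r.x,np.round(r.fun,1).reshape(-1,2).tolist())
E
```

```text
sidetop [ 0.5796 -0.243   0.1793  0.1696] [[0.6, 1.2], [0.8, 0.3], [-0.6, 0.9], [0.6, 0.4], [-0.3, -1.2], [-0.9, -0.6], [-2.2, 0.8], [0.2, 0.6], [0.9, -0.8], [0.4, -0.8]]
side [ 0.5818 -0.2558  0.1634  0.1606] [[0.9, 0.4], [-0.1, 0.1], [-0.2, 0.2], [-0.4, 0.3], [-0.2, -0.7], [0.2, -0.6]]
top [ 0.5811 -0.2447  0.195   0.1612] [[-1.5, 0.7], [-0.3, -0.5], [0.9, -0.0], [0.3, -0.0]]
```

Call:
{"api": "drive_tool", "payload": {
  "targets": [0,0,6,0,0,0.4,0,0,0,12,0,0,0,0,0,0,14,0,0,0,0,0,0,14,0,0,0,0,0,0,10,0,0,0,0,0,0,8,0,0,0,0,0,0,6,0,0,0,0,0,0,6,0,0,0,0,0,0,6,0,0,0,0,0,0,6,0,0,0,0]
}}

```text
clock: 19.55
eef_pos: [0.581, -0.2454, 0.182]
eef_rot: [0.651, 0.759, 0.0, 0.0]
contact_force: [-0.3, -0.3, -5.3]
width: 0.011
grip_force: 59.5
```

Call:
{"api": "drive_tool", "payload": {
  "targets": [0,0,4,0,0,0,0,0,0,3,0,0,0,0,0,0,2,0,0,0,0,0,0,1,0,0,0,0,0,0,0,0,0,0,0]
}}

```text
clock: 20.05
eef_pos: [0.5809, -0.2454, 0.1722]
eef_rot: [0.651, 0.759, -0.0, 0.0]
contact_force: [0.3, -0.3, -6.2]
width: 0.0109
grip_force: 59.5
```

Call:
{"api": "drive_tool", "payload": {
  "targets": [0,0,1.5,0,0,0,0,0,0,1,0,0,0,0,0,0,0,0,0,0,0]
}}

```text
clock: 20.35
eef_pos: [0.5816, -0.2455, 0.1707]
eef_rot: [0.651, 0.759, 0.0, 0.001]
contact_force: [0.5, 0.6, 1.4]
width: 0.0108
grip_force: 60.6
```

Touchdown at the deck height expected (0.171). Release and rise.

Call:
{"api": "drive_tool", "payload": {
  "targets": [0,0,0,0,0,0,15,0,0,0,0,0,0,30,0,0,0,0,0,0,40,0,0,0,0,0,0,40,0,0,-10,0,0,0,40,0,0,-25,0,0,0,40,0,0,-30,0,0,0,40,0,0,-20,0,0,0,40,0,0,0,0,0,0,40]
}}

```text
clock: 21.25
eef_pos: [0.5822, -0.2463, 0.2588]
eef_rot: [0.651, 0.759, 0.001, 0.003]
contact_force: [0.2, -0.1, -0.5]
width: 0.0401
grip_force: 0.0
```

```bash
python3 d.py .3975 -.2736 .15 9.0;python3 - <<'E'
from h import *
s=camera("side");t=camera("top");cv2.imwrite("pics/s4.png",s)
for c in("side","top"):
 for n in("stray","white0","caddy","start_top"):
  for d in regions_of(c,n)[:4]:
    y,x=np.where(d["mask"]);print(c,n,round(d["score"],2),np.round(d["xy"]),x.min(),x.max(),y.min(),y.max())
# predicted
p=[.5808,-.2448,.157]
def W(m,z):
  c,q=np.cos(p[2]),np.sin(p[2]);return [p[0]+c*m[0]-q*m[1],p[1]+q*m[0]+c*m[1],z]
for n,m in dict(stray=(-.058,.042),w0=(.045,.042),w1=(.045,-.042),w2=(-.045,-.042)).items():print(n,proj("side",W(m,.12)))
for m in((.085,.085),(-.085,.085),(-.085,-.085),(.085,-.085)):print(proj("side",W(m,.1)),proj("side",W(m,.07)))
m=cv2.inRange(cv2.cvtColor(s,cv2.COLOR_BGR2HSV),(100,120,60),(125,255,255));m[:,:210]=0;m[200:]=0
pts=np.argwhere(m)[:,::-1].astype(np.float32)
print([pts[i] for i in (np.argmax(pts@[-1,1]),np.argmax(pts@[1,1]),np.argmax(pts@[1,-1]),np.argmax(pts@[-1,-1]))])
E
```

```text
t 21.25 pos [ 0.5822 -0.2463  0.2588] yaw 8.8 q [ 0.19  0.49  0.29  1.39 -0.14  1.28  0.64]
cur-frame [   1.6 -187.3  107.8] rotvec [ 0.3  0.2 -0.2] goal-frame [   2.  -186.7  108.8] w 0.04005146349910189 F [ 0.2 -0.1 -0.5]
side stray 0.88 [291. 130.] 286 297 113 144
side white0 0.82 [284. 109.] 280 290 94 124
side white0 0.53 [254. 129.] 247 259 112 143
side white0 0.43 [255. 100.] 248 256 95 111
side caddy 0.88 [269. 131.] 238 300 69 153
side start_top 0.54 [334. 131.] 330 340 126 135
side start_top 0.28 [272. 134.] 238 300 68 153
top stray 0.58 [349. 206.] 338 360 200 215
top white0 0.81 [373. 152.] 363 385 144 163
top white0 0.78 [385. 194.] 372 398 185 202
top white0 0.63 [260. 183.] 254 271 176 193
top white0 0.58 [337. 160.] 329 351 151 171
top caddy 0.75 [359. 179.] 316 401 141 222
top caddy 0.31 [250. 234.] 240 262 224 245
top start_top 0.64 [372. 260.] 364 376 255 268
top start_top 0.21 [384. 194.] 373 398 186 202
stray [290.32231421 128.97314341]
w0 [252.64447024 127.53787184]
w1 [255.23225986 108.73787495]
w2 [286.37081335 109.8161426 ]
[236.76659137 143.01528149] [237.46269907 151.08748989]
[299.70021566 145.5988369 ] [298.88922696 153.70006748]
[299.83761961 106.92661941] [299.10671765 115.03377318]
[243.42254308 105.00750657] [243.90570469 113.07430858]
[array([238., 150.], dtype=float32), array([299., 152.], dtype=float32), array([288.,  58.], dtype=float32), array([277.,  57.], dtype=float32)]
```

Call:
{"api": "drive_tool", "payload": {
  "targets": [0,-15,-5,0,0,0,10,0,-30,-5,0,0,0,0,0,-38,0,0,0,0,0,0,-38,0,0,0,0,0,1,-35,0,0,0,0,0,1,-23,0,0,0,0,0,0,-8,0,0,0,0,0,0,0,40,0,0,0,0,0,0,40,0,0,0,0,0,0,40,0,0,0,0]
}}

```text
clock: 22.75
eef_pos: [0.3963, -0.2719, 0.144]
eef_rot: [0.651, 0.759, 0.0, 0.001]
contact_force: [0.9, 0.8, -0.5]
width: 0.0
grip_force: 0.0
```

Call:
{"api": "drive_tool", "payload": {
  "targets": [0,0,30,0,0,0,0,0,0,20,0,0,0,0,0,0,0,0,0,0,0]
}}

```text
clock: 23.05
eef_pos: [0.3946, -0.2708, 0.0925]
eef_rot: [0.651, 0.759, -0.0, -0.002]
contact_force: [-0.0, 0.6, 0.2]
width: -0.0002
grip_force: 0.0
```

```bash
python3 d.py .3975 -.2736 .055 9.0
```

```text
t 23.05 pos [ 0.3946 -0.2708  0.0925] yaw 8.8 q [ 0.35  0.42  0.29  2.02 -0.18  0.72  0.9 ]
cur-frame [-3.4  2.5 37.5] rotvec [-0.2 -0.2 -0.2] goal-frame [-3.3  2.4 37.5] w -0.00019087223395228086 F [-0.   0.6  0.2]
```

Call:
{"api": "drive_tool", "payload": {
  "targets": [-3,2,10,0,0,0,0,0,0,8,0,0,0,0,0,0,6,0,0,0,0,0,0,4,0,0,0,0,0,0,0,0,0,0,0]
}}

```text
clock: 23.55
eef_pos: [0.398, -0.2744, 0.0665]
eef_rot: [0.651, 0.759, -0.0, -0.0]
contact_force: [0.4, -0.2, -0.1]
width: -0.0003
grip_force: 0.0
```

No contact yet, which fits the tip bias. Continuing in small steps.

Call:
{"api": "drive_tool", "payload": {
  "targets": [0,0,4,0,0,0,0,0,0,3,0,0,0,0,0,0,2,0,0,0,0,0,0,1,0,0,0,0,0,0,0,0,0,0,0]
}}

```text
clock: 24.05
eef_pos: [0.3982, -0.2746, 0.0567]
eef_rot: [0.651, 0.759, 0.0, 0.0]
contact_force: [-0.1, 0.4, 3.1]
width: -0.0001
grip_force: 1.3
```

Call:
{"api": "drive_tool", "payload": {
  "targets": [0,0,2,0,0,0,0,0,0,2,0,0,0,0,0,0,1,0,0,0,0,0,0,0,0,0,0,0]
}}

```text
clock: 24.45
eef_pos: [0.3983, -0.2747, 0.0528]
eef_rot: [0.651, 0.759, 0.0, 0.0]
contact_force: [-3.3, 3.4, 17.5]
width: -0.0002
grip_force: 8.8
```

Call:
{"api": "drive_tool", "payload": {
  "targets": [0,0,0.5,0,0,0,0,0,0,0,0,0,0,0,0,0,-5,0,0,0,0,0,0,-20,0,0,0,0,0,0,-30,0,0,0,0,0,0,-35,0,0,0,0,0,0,-35,0,0,0,0,0,0,-20,0,0,0,0,0,0,0,0,0,0,0,0,0,0,0,0,0,0]
}}

```text
clock: 25.45
eef_pos: [0.3981, -0.2744, 0.1959]
eef_rot: [0.651, 0.759, 0.0, 0.0]
contact_force: [-0.8, 1.2, -0.2]
width: -0.0002
grip_force: 0.0
```

```bash
python3 - <<'E'
from h import *
s=camera("side")
for n in("stray","white0","caddy","beaker","amber","start_top"):
  for d in regions_of("side",n)[:4]:
    if d["score"]>.4:
      y,x=np.where(d["mask"]);print(n,round(d["score"],2),np.round(d["xy"]),x.min(),x.max(),y.min(),y.max())
o=get_obs();print(o["clock"],o["contact_force"],o["eef_pos"])
E
```

```text
stray 0.62 [289. 131.] 286 297 113 143
white0 0.91 [253. 128.] 247 258 112 142
white0 0.72 [256. 103.] 248 257 94 112
white0 0.71 [284. 109.] 280 289 94 124
caddy 0.74 [270. 130.] 237 301 68 154
beaker 0.75 [301. 209.] 291 311 198 227
amber 0.9 [252. 196.] 246 262 185 211
25.8 [-0.54198173  0.09530305  0.48194098] [ 0.39789046 -0.27440497  0.19552005]
```

```bash
python3 -c "
from bench import *
print(finish_job())"
```

```text
the job is handed in; nothing more can be done
None
```

The orange-capped vial is in the empty compartment, the caddy sits released in the shaker seat, and the button was pressed (bottomed at about 17 N) and let go. I handed the job in at about 26 s; no verdict came back, but the last camera check showed the caddy and all four vials in place and the beaker and amber bottle standing.

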